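Nip up the die in the pellet press with its folding crank

TASK

Swing the folded red handle on the crank of the small pellet press out until it stands fully upright, then wind the crank clockwise until the screw bears firmly on the die and you feel the crank go tight. Stop there without forcing it, let go with the handle still upright, and leave the things standing round the press where they are.

Things in the scene. Friction and masses are not known exactly. Their poses are not given: they have to be found in the camera images.
- press: Small bench screw press for pellets: dark iron base on a 250 x 210 x 9 mm plywood board, two steel columns, dark crosshead (top at 165 mm, brass nut to 177 mm) through which a vertical screw passes, carrying the crank on top and a flat nose below. Fixed to the bench. Origin under the board's centre, z up; the screw's axis passes through it
- die: Round steel pellet die, 50 mm wide, 52 mm tall, with a flat brass-coloured plunger head (32 mm wide) on top; it stands on a steel packing disc under the screw. Loose, about 0.45 kg. Origin under its centre, z up. The screw's nose starts about 5 to 15 mm above the head (0.6 to 1.9 turns of the crank); the exact gap is to be felt. The nose turns on the head as it tightens
- crank_axis (a point): Point on the screw's vertical axis, on the top face of the crank's flat bar (bar 14 mm wide, 10 mm thick). About 211 mm above the bench at the start; sinks 8 mm per clockwise turn
- handle_pin (a point): Middle of the hinge pin that joins the folding handle to the outer end of the crank bar: 60 mm out from the screw's axis and 20 mm above the bar's top face. The pin is level, square to the bar
- grip_mid (a point): Middle of the red grip, 37 mm from the hinge pin along the handle. The grip is a round sleeve, 20 mm thick (a little slimmer at the ends), from 12 to 62 mm from the pin, and it spins freely on the handle; a steel cap ends at 66 mm. Folded, it lies level above the crank bar, pointing back over the screw, with 10 mm free beneath it
- handle (a joint): Fold of the handle: 0 folded flat over the bar (start), grows as its free end swings up and outwards; about 1.57 upright, stop at 1.60. Stiff hinge: it takes about 4 N at the middle of the grip to move it either way, and it stays where it is left
- crank (a joint): Turn of the crank about the screw's axis, grows clockwise seen from above, starts between -1.2 and 1.2 rad. Turning takes about 2 N at the grip while the screw runs free. Once the nose is on the die the pull needed to keep turning rises by about 1 N every 5 degrees: some 6 N more than free running is firmly tight, over 12 N more is forcing it. It stays put when turning stops or the grip is let go
- mortar: White porcelain mortar, 84 mm wide, 34 mm tall, with a pestle leaning in it, on the bench beside the press. Not to be disturbed
- salt_jar: Small amber jar with a black cap, 48 mm wide, 62 mm tall, on the bench beside the press. Not to be disturbed
- spatula: Steel spatula, 160 mm long, lying on the bench beside the press. Not to be disturbed
- pellet_holder: Aluminium ring, 44 mm wide, 10 mm tall, lying on the bench beside the press. Not to be disturbed
Mind the look-alikes: they are no part of the job. What is shaped like the die but purple is not meant.

How it is judged (in metres and radians):
On the way, in this order (a step that is already met when the one before it is completed fails the run):
1. the handle stands fully upright (value of joint handle above 1.5 rad), for 0.2 s.
2. the screw bears firmly on the die, handle upright (contact force between crank and die above 25 N and value of joint handle above 1.4 rad), for 0.2 s.
At the end, for the whole second after the job is handed in: The handle stands upright (fold at least 1.4 rad), the screw's nose presses on the die with 20 to 160 N, the crank is at rest, the die is within 8 mm of the screw's axis, and the mortar, jar, spatula and ring are within 30 mm of where they were (contact force between crank and die between 20 and 160 N and value of joint handle above 1.4 rad and velocity of joint crank between -0.1 and 0.1 rad/s and horizontal distance between die and crank_axis below 0.008 m and distance of each of mortar, salt_jar, spatula, pellet_holder from where it was at the start of the episode below 0.03 m); the robot touches nothing.
It fails at once if the screw is forced down on the die (contact force between crank and die above 160 N).
It fails at once if one of the things round the press is knocked about (distance of any of mortar, salt_jar, spatula, pellet_holder from where it was at the start of the episode above 0.05 m).
It also fails if it takes over 72 s, if anything falls off the work surface, if the arm or the gripper's body presses on something with over 40 N, if the wrist force passes 120 N, or if a joint passes its speed limit or range.

ROBOT

A 7-joint arm with a two-finger parallel gripper is mounted at the origin on the work surface. World frame = base frame: x ahead of the robot, y to its left, z up, the work surface at z = 0. Lengths are in m, angles in degrees, forces in N, time in s.
With the tool pointing down it reaches from about 0.4 to 0.925 m from the base axis. Payload 4.1 kg.
Tool frame: the origin (TCP) lies at the very end of the fingers, on their centre line; the grasp point (between the pads) lies 19 mm behind it; z points along the fingers, y is the line along which they close (so a half turn about z gives the same grasp; the last joint's range is limited). The gripper opens to 85 mm and grips with 20 to 120 N. Pads are 22 mm wide; open, the fingers measure 114 mm over their backs; the gripper's body (76 mm by 85 mm) begins 54 mm behind the grasp point. The pads swing forward as they close: fully open they stand 13 mm farther back than shut.
Start: joints at [68.583, 22.827, 2.584, 88.041, -1.071, 69.15, -2.905], TCP at [0.176, -0.626, 0.231] pointing down, gripper open.
Joint ranges: [-161.44, 161.44], [-28.35, 127.94], [-78.24, 83.42], [0, 140.83], [-78.03, 258.03], [13.02, 114.36], [-168.23, 168.23]. Speed limits (degrees/s): [147.25, 147.25, 180, 180, 180, 180, 180].

INTERFACE

Orientations are given as [roll, pitch, yaw] about the fixed x, y, z axes, in that order (R = Rz(yaw) Ry(pitch) Rx(roll)).
In Python, from plant import monitor, imaging, r, nets gives the robot as it stands.
- The arm moves only by the tool move_arm, never from a script. Its argument "increments" is a list of rows, each a list of 3 entries, a list of its own where there are three numbers: the shift along the tool's x, y, z in mm, then the turn, a rotation vector about the tool's x, y, z in rad, then the finger opening in mm, from 0 to 85.4. A call has 1 to 12 rows; each row is the pose to reach, as a shift and turn from the pose commanded when the call began, along the tool's axes at that moment; what a row does not reach only later rows make up. A row lasts 1/10 s, in which the tool goes at most 50 mm and 8.59 degrees, less where a joint would pass 70% of its speed; a pose out of reach is approached as far as the arm can. A call with a gripper value outside its range is refused whole. The fingers move at their own pace and stop on an object; the grip force is fixed at half the most. Time passes only in rows, so rows that repeat a pose let the fingers close. It gives the time, the measured TCP pose, the force, the opening and the grip force at its end, in the units of the state.
- monitor.read_state(): the state, without advancing time (a new reading comes with each control period).
- imaging.grab_frame(name): name is "scene" or "top"; returns a dict with "img" (400x640x3 uint8, red, green, blue), "range_z" (400x640 float32, m along the optical axis (not along the pixel's ray), 0 where there is no reading), "mtx" (3x3 intrinsics, pixels), "k1" (the pictures are not rectified: a ray, as slopes to the right and down, at radius r is drawn at 1 + k1 r^2 times it, then the intrinsics apply), "world_to_cam" (4x4, takes a point from world to camera coordinates). Camera axes: x right, y down, z forward; pixel columns grow to the right and rows downward; lengths in m; the calibration is good to about 2 mm. A picture is of the moment at which its call begins.
- r.hand_in(): hands the job in; it is judged then, once.
Trained networks look in a picture, given as the dict that the camera call returned (one of the last four; its "shot" number tells which), for a name from the list of things; names that differ only in an ending like _2 or _b are one class to them, and where a whole thing is asked for, a point or a joint stands for the part that bears it (a point fixed in the world has none). Each returns a list of dicts, best first, with "conf" (0 to 1); they miss things now and then, are a little off and sometimes report something else, mostly with a low value. They report only what shows in the picture. A call takes as long as a camera call. They do not tell look-alikes from the thing itself.
- nets.look_for(picture, label): "position" ([column, row] in pixels, amid what is visible of it).
- nets.trace(picture, label): "mask" (400x640 bool, what is visible of it) and "position" ([column, row] in pixels, amid what is visible of it).
- nets.mark_of(picture, label): "position" ([column, row] in pixels: a listed point, or the origin of a listed thing).
The state is a dict: "t": time; "joint_pos": joint angles; "joint_velocities": joint speeds; "tau": joint torques, N m; "eef_pos": TCP position; "orientation": TCP orientation; "ft_force": force on the tool from outside, world axes, zero at the start; "moment": the same for the moment, N m; "gripper_width": finger opening in m; "finger_force": force on a finger pad.
Only numpy, scipy, OpenCV 4.12 (cv2) and the standard library are available. Lean on these libraries where they do the work, as an engineer would, in place of code of your own. Each camera call takes 0.05 s, during which the arm holds its last target. There are 200 camera calls.

## Working session

There is one attempt and no reset: what is moved stays moved. The work goes in short steps, Python scripts to look and compute and a tool call to move; the robot and the scene stay as the last step left them, time stands still between calls to the robot, and variables do not carry over. Pictures are saved under pics/ and viewed, at most 10 in all, crops included, and the job is handed in when it is done.

Besides the shell and the picture viewer there is one more tool, called after "Request:" as a command line: name --argument value ..., lists and objects as JSON in quotes. move_arm: Moves the arm, as the interface text tells. Its arguments: {"type":"object","properties":{"increments":{"type":"array"}},"required":["increments"]}

```bash
mkdir -p pics; ls; cat > h.py <<'E'
import numpy as np, cv2
from plant import monitor, imaging, r, nets
def proj(f,p):
    c=f["world_to_cam"]@np.append(p,1); s=c[:2]/c[2]; s=s*(1+f["k1"]*(s@s)); return (f["mtx"]@np.append(s,1))[:2]
def ray(f,uv):
    K=f["mtx"]; d=np.array([(uv[0]-K[0,2])/K[0,0],(uv[1]-K[1,2])/K[1,1]]); s=d.copy()
    for _ in range(20): s=d/(1+f["k1"]*(s@s))
    return s
def deproj(f,uv,z=None):
    u,v=int(round(uv[0])),int(round(uv[1]))
    if z is None: z=f["range_z"][v,u]
    s=ray(f,uv); T=np.linalg.inv(f["world_to_cam"]); return (T@np.array([s[0]*z,s[1]*z,z,1]))[:3]
def tri(fs,uvs):
    A=np.zeros((3,3));b=np.zeros(3)
    for f,uv in zip(fs,uvs):
        T=np.linalg.inv(f["world_to_cam"]); s=ray(f,uv); d=T[:3,:3]@np.append(s,1); d/=np.linalg.norm(d)
        P=np.eye(3)-np.outer(d,d); A+=P; b+=P@T[:3,3]
    return np.linalg.solve(A,b)
E
python3 - <<'E'
from h import *
np.set_printoptions(precision=4,suppress=True)
s=monitor.read_state(); print(s)
fs=[imaging.grab_frame(n) for n in("scene","top")]
for f in fs: print(np.linalg.inv(f["world_to_cam"])[:3])
for l in["crank_axis","handle_pin","grip_mid","press","die"]:
    ms=[nets.mark_of(f,l) for f in fs]
    for m,f in zip(ms,fs):
        print(l,[(np.round(x["position"],1),round(x["conf"],2),deproj(f,x["position"])) for x in m[:3]])
    if all(ms): print("tri",tri(fs,[m[0]["position"] for m in ms]))
im=np.vstack([f["img"] for f in fs]); 
for n,f in zip("ab",fs): cv2.imwrite(f"pics/{n}.png",cv2.cvtColor(f["img"],cv2.COLOR_RGB2BGR))
E
```

```text
pics
{'t': 0.0, 'joint_pos': array([68.5839, 22.8713,  2.5818, 88.113 , -1.0714, 69.1503, -2.9038]), 'joint_velocities': array([ 0.0215, -0.0478, -0.0616,  0.0951,  0.0599,  0.0302,  0.0302]), 'tau': array([  0.0001, -47.5118,   1.3643, -25.4222,   0.0113,   0.0093,
        -0.    ]), 'eef_pos': array([ 0.1762, -0.625 ,  0.2303]), 'orientation': array([-179.89  ,    0.0083,   15.7499]), 'ft_force': array([ 0.981 ,  0.3042, -0.2068]), 'moment': array([ 0.0333,  0.0118, -0.0019]), 'finger_force': 0.0, 'gripper_width': 0.08540206826791678}
[[-0.1233  0.8466 -0.5178  0.979 ]
 [ 0.9923  0.101  -0.0712  0.0957]
 [-0.0079 -0.5226 -0.8525  0.8331]]
[[-0.0875 -0.9758  0.2005  0.3364]
 [-0.9962  0.0862 -0.0151  0.0405]
 [-0.0025 -0.201  -0.9796  1.1318]]
crank_axis [(array([325.8, 201.3]), 0.56, array([0.6079, 0.0665, 0.2443]))]
crank_axis [(array([305.2, 173. ]), 0.6, array([0.5772, 0.0619, 0.2098]))]
tri [0.5798 0.0632 0.1995]
handle_pin [(array([333.2, 223.2]), 0.92, array([0.6483, 0.0847, 0.2355]))]
handle_pin [(array([291.3, 140.7]), 0.66, array([0.6442, 0.0854, 0.2371]))]
tri [0.6461 0.0852 0.2316]
grip_mid [(array([326.6, 206.2]), 0.86, array([0.6171, 0.069 , 0.242 ]))]
grip_mid [(array([299. , 158.4]), 0.64, array([0.6026, 0.0718, 0.2391]))]
tri [0.6069 0.0703 0.2255]
press [(array([321.8, 243.8]), 0.71, array([0.6113, 0.0609, 0.0659]))]
press [(array([304. , 190.5]), 0.66, array([0.567 , 0.0713, 0.08  ]))]
tri [0.5833 0.0658 0.0092]
die [(array([331.3, 175.4]), 0.86, array([0.3818, 0.0612, 0.0199])), (array([296.4, 174.6]), 0.64, array([ 0.4016, -0.0311,  0.0354])), (array([324.3, 239.8]), 0.58, array([0.6096, 0.0662, 0.0845]))]
die [(array([320.9, 278.8]), 0.69, array([0.3501, 0.0486, 0.0498])), (array([351. , 263.7]), 0.54, array([ 0.38  , -0.0282,  0.0513])), (array([308.1, 185.2]), 0.41, array([0.549 , 0.0577, 0.2117]))]
tri [ 0.3507  0.0542 -0.0231]
```

```bash
python3 - <<'E'
import cv2,numpy as np
a=cv2.imread('pics/a.png')[80:330,200:460];b=cv2.imread('pics/b.png')[70:320,200:460]
cv2.imwrite('pics/ab.png',cv2.resize(np.hstack([a,b]),(800,385),interpolation=cv2.INTER_CUBIC))
E
```

```text
(no output)
```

View pics/ab.png

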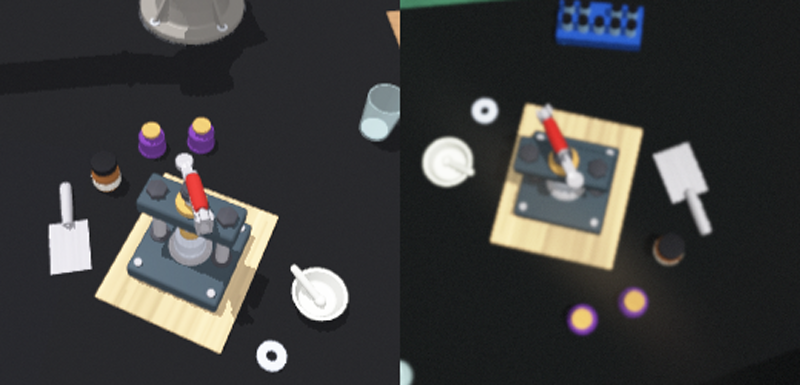

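The left crop (scene view) shows the red handle folded over the crosshead, with its hinge end at about scene (333,223) and its free cap towards the robot. The right crop (top view) agrees, with the pin at about (291,141). Two purple look-alikes stand in front of the press. Next I'll refine the grip's line.

```bash
cat >> h.py <<'E'
def red(f):
    h=cv2.cvtColor(f["img"],cv2.COLOR_RGB2HSV); m=((h[...,0]<8)|(h[...,0]>172))&(h[...,1]>150)&(h[...,2]>80)
    v,u=np.nonzero(m); P=np.array([deproj(f,(a,b)) for a,b in zip(u,v) if f["range_z"][b,a]>0]); return np.c_[u,v],P
E
python3 - <<'E'
from h import *
np.set_printoptions(precision=4,suppress=True)
fs=[imaging.grab_frame(n) for n in("scene","top")]
cs=[]
for f in fs:
    uv,P=red(f); P=P[(abs(P[:,:2]-[.6,.07])<.1).all(1)&(P[:,2]>.2)]
    c=P.mean(0); d=np.linalg.svd(P-c)[2][0]; t=(P-c)@d
    print(len(P),c,d,t.min(),t.max(),P[:,2].min(),P[:,2].max()); cs.append(uv.mean(0))
    for l in("press","crank_axis","handle_pin","grip_mid"):
        print(l,[(np.round(x["position"],1),round(x["conf"],2)) for x in nets.mark_of(f,l)[:2]])
print("tri red",tri(fs,cs))
# brass nut / board corners via depth: board pts
f=fs[1];Z=f["range_z"];g=[(u,v) for v in range(120,260) for u in range(240,380)]
P=np.array([deproj(f,p) for p in g]); 
m=(P[:,2]>.15)&(P[:,2]<.172); r_=cv2.minAreaRect(P[m][:,:2].astype(np.float32)*1000);print("crosshead",r_)
h=cv2.cvtColor(f["img"],cv2.COLOR_RGB2HSV); hh=np.array([h[v,u] for u,v in g]);m=(P[:,2]<.02)&(hh[:,2]>110)&(hh[:,1]>40)
Q=P[m][:,:2];Q=Q[(abs(Q-[.58,.065])<.17).all(1)]
print("board",cv2.minAreaRect(Q.astype(np.float32)*1000))
E
```

```text
218 [0.6118 0.0697 0.2411] [ 0.9342  0.3564 -0.0151] -0.026254190557194176 0.023445737511554352 0.23278019253232474 0.24560105658009368
press [(array([322.5, 245.4]), 0.8)]
crank_axis [(array([326.4, 198.7]), 0.59)]
handle_pin [(array([333. , 220.5]), 0.89)]
grip_mid [(array([328.6, 204.6]), 0.79)]
174 [0.6044 0.0692 0.2394] [-0.9429 -0.3317 -0.0288] -0.023673051311970093 0.022677437542256186 0.21044928420730935 0.24453208999778941
press [(array([307.6, 188.7]), 0.7)]
crank_axis [(array([302.6, 172.8]), 0.96)]
handle_pin [(array([292.9, 136.6]), 0.83), (array([306.4, 187.1]), 0.61)]
grip_mid [(array([301.7, 154.2]), 0.78)]
tri red [0.6064 0.0694 0.2326]
crosshead ((585.352783203125, 61.497314453125), (146.02667236328125, 56.42064666748047), 72.35674285888672)
board ((572.153564453125, 16.562667846679688), (310.37005615234375, 257.1658020019531), 72.12237548828125)
```

Request:
move_arm --increments '[[[100,-110,-100],[0,0,-0.074],85],[[200,-220,-170],[0,0,-0.074],85],[[493,-553,-170],[0,0,-0.074],85],[[493,-553,-170],[0,0,-0.074],85],[[493,-553,-170],[0,0,-0.074],85],[[493,-553,-170],[0,0,-0.074],85],[[493,-553,-170],[0,0,-0.074],85],[[493,-553,-170],[0,0,-0.074],85],[[493,-553,-170],[0,0,-0.074],85],[[493,-553,-170],[0,0,-0.074],85],[[493,-553,-170],[0,0,-0.074],85],[[493,-553,-170],[0,0,-0.074],85]]'

```text
t: 2.3
eef_pos: [0.4298, -0.1048, 0.3727]
orientation: [179.9, -0.0, 20.0]
ft_force: [0.4, 0.0, 0.1]
gripper_width: 0.0853
finger_force: 0.0
```

```bash
cat >> h.py <<'E'
from scipy.spatial.transform import Rotation as Ro
def tgtR(yaw,tilt): return Ro.from_euler('z',yaw,degrees=True)*Ro.from_euler('x',180,degrees=True)*Ro.from_euler('y',tilt,degrees=True)
def inc(p,R,base=None):
    s=monitor.read_state(); p0,R0=base or (s["eef_pos"],Ro.from_euler('xyz',s["orientation"],degrees=True))
    return np.round(R0.inv().apply(np.array(p)-p0)*1000).astype(int).tolist(), np.round((R0.inv()*R).as_rotvec(),3).tolist()
E
python3 -c "
from h import *
s=monitor.read_state();print(s['t'],s['joint_pos'],s['eef_pos'],s['orientation'],s['ft_force'],s['moment'])"
```

```text
2.3 [ 35.85292035  -3.15375979 -26.17756172 101.12220714  -1.35798718
  81.63905466 -60.12231048] [ 0.42979548 -0.10477468  0.37266327] [ 1.79923423e+02 -3.90809972e-02  1.99722081e+01] [0.35863802 0.04289728 0.05522827] [-0.05051785 -0.06909567 -0.03445396]
```

```bash
cat >> h.py <<'E'
PIN=np.array([.641,.082,.231]); AX=np.array([.5845,.0614]); PHI=np.radians(20); U=np.array([np.cos(PHI),np.sin(PHI),0])
def hand(th,s,tilt,back=0):
    "tcp pose to hold handle at fold th(deg), s m from pin, tool tilt"
    t=np.radians(th); G=PIN+s*(-np.cos(t)*U+np.array([0,0,np.sin(t)])); a=np.radians(tilt)
    return G+(.019-back)*(np.sin(a)*U-np.array([0,0,np.cos(a)])), tgtR(20,tilt)
E
python3 -c "
from h import *
print(inc(*hand(0,.048,45,.09)),inc(*hand(0,.048,45)))"
```

```text
([164, -103, 91], [0.001, 0.785, 0.0]) ([228, -104, 155], [0.001, 0.785, 0.0])
```

Request:
move_arm --increments '[[[164,-103,91],[0,0.785,0],85],[[164,-103,91],[0,0.785,0],85],[[164,-103,91],[0,0.785,0],85],[[164,-103,91],[0,0.785,0],85],[[164,-103,91],[0,0.785,0],85],[[164,-103,91],[0,0.785,0],85],[[164,-103,91],[0,0.785,0],85],[[164,-103,91],[0,0.785,0],85],[[164,-103,91],[0,0.785,0],85],[[164,-103,91],[0,0.785,0],85]]'

```text
t: 3.3
eef_pos: [0.5496, 0.0461, 0.2826]
orientation: [179.9, -45.1, 20.1]
ft_force: [0.1, -0.4, -0.1]
gripper_width: 0.0851
finger_force: 0.0
```

```bash
python3 - <<'E'
from h import *
s=monitor.read_state();print(s['joint_pos'],s['ft_force'])
print(inc(*hand(0,.048,45)))
f=imaging.grab_frame("scene");cv2.imwrite('pics/c.png',cv2.resize(cv2.cvtColor(f["img"],4)[80:330,200:460],None,fx=2.3,fy=2.3))
E
```

```text
[ 22.30739865  -8.66914179 -21.13878317 130.24640065 -51.5952811
  22.13895769 -27.27000548] [ 0.13857239 -0.37482734 -0.11086259]
([-1, -3, 91], [0.001, -0.001, 0.001])
```

View pics/c.png

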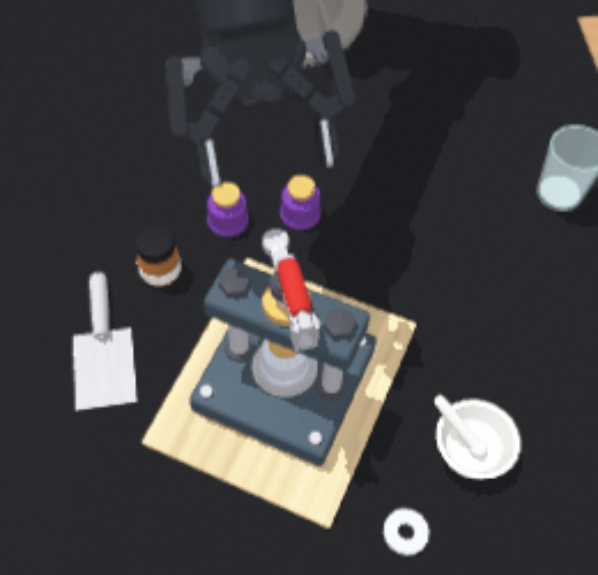

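The fingers straddle the handle's line from the robot side, tilted 45°, and nothing is in the way. I'll go in and close.

Request:
move_arm --increments '[[[0,-3,35],[0,0,0],85],[[0,-3,65],[0,0,0],85],[[0,-3,85],[0,0,0],85],[[0,-3,91],[0,0,0],60],[[0,-3,91],[0,0,0],30],[[0,-3,91],[0,0,0],10],[[0,-3,91],[0,0,0],10],[[0,-3,91],[0,0,0],10],[[0,-3,91],[0,0,0],10],[[0,-3,91],[0,0,0],10]]'

```text
t: 4.35
eef_pos: [0.6085, 0.0695, 0.2169]
orientation: [179.8, -45.0, 20.0]
ft_force: [-1.2, -3.6, 0.4]
gripper_width: 0.0182
finger_force: 58.4
```

```bash
python3 - <<'E'
from h import *
s=monitor.read_state();print(s['joint_pos'],s['eef_pos'],s['ft_force'],s['moment'])
for th in range(8,97,8): print(th,inc(*hand(th,.048,45-th)))
E
```

```text
[-35.8848288    3.33491013  32.44893252 129.86578777 -76.02266363
  13.10446482  -3.79368497] [0.60848004 0.06947762 0.21694036] [-1.17990516 -3.57574641  0.42903197] [-0.6675798   0.81767517 -0.31185132]
8 ([3, -1, -5], [0.003, -0.14, -0.001])
16 ([6, -1, -9], [0.003, -0.279, -0.001])
24 ([10, -1, -13], [0.003, -0.419, -0.001])
32 ([14, -1, -16], [0.003, -0.559, -0.001])
40 ([18, -1, -19], [0.003, -0.698, -0.002])
48 ([23, -1, -21], [0.003, -0.838, -0.002])
56 ([28, -1, -22], [0.003, -0.977, -0.002])
64 ([33, -1, -22], [0.003, -1.117, -0.002])
72 ([38, -1, -22], [0.002, -1.257, -0.002])
80 ([43, -1, -21], [0.002, -1.396, -0.003])
88 ([48, -1, -20], [0.002, -1.536, -0.003])
96 ([53, -1, -17], [0.002, -1.676, -0.003])
```

Request:
move_arm --increments '[[[1,0,-2],[0,-0.07,0],10],[[3,0,-5],[0,-0.14,0],10],[[4,0,-7],[0,-0.21,0],10],[[6,0,-9],[0,-0.28,0],10],[[8,0,-11],[0,-0.35,0],10],[[10,0,-13],[0,-0.42,0],10],[[12,0,-15],[0,-0.49,0],10],[[14,0,-16],[0,-0.56,0],10],[[16,0,-18],[0,-0.63,0],10],[[18,0,-19],[0,-0.7,0],10],[[18,0,-19],[0,-0.7,0],10]]'

```text
t: 5.45
eef_pos: [0.6076, 0.0691, 0.2439]
orientation: [179.8, -4.6, 20.0]
ft_force: [-6.7, -2.1, 9.5]
gripper_width: 0.0187
finger_force: 61.9
```

```bash
cat > show.py <<'E'
from h import *
import sys
np.set_printoptions(precision=4,suppress=True)
s=monitor.read_state();print(s['joint_pos'],s['eef_pos'],s['orientation'],s['ft_force'],s['moment'])
f=imaging.grab_frame("scene");uv,P=red(f)
if len(P)>20:
    P=P[(abs(P[:,:2]-[.6,.07])<.15).all(1)&(P[:,2]>.15)];c=P.mean(0);print(len(P),c,np.linalg.svd(P-c)[2][0])
E
python3 show.py; python3 - <<'E'
from h import *
for th in range(45,97,5): print(th,inc(*hand(th,.048,45-th)))
E
```

```text
[-42.9682  19.7378  42.1341  97.2026 -15.8915  64.2338 -66.6   ] [0.6076 0.0691 0.2439] [179.8458  -4.5717  19.9816] [-6.6905 -2.1083  9.4568] [-0.3147  1.1156  0.0815]
251 [0.6216 0.0741 0.2637] [ 0.7378  0.2203 -0.6381]
45 ([2, -1, -2], [0.002, -0.082, -0.001])
50 ([4, -1, -5], [0.002, -0.169, -0.001])
55 ([6, -1, -7], [0.002, -0.257, -0.001])
60 ([8, -1, -10], [0.002, -0.344, -0.001])
65 ([10, -1, -12], [0.002, -0.431, -0.001])
70 ([13, -1, -14], [0.002, -0.518, -0.002])
75 ([15, -1, -16], [0.002, -0.606, -0.002])
80 ([18, -1, -17], [0.002, -0.693, -0.002])
85 ([21, -1, -19], [0.001, -0.78, -0.002])
90 ([24, -1, -20], [0.001, -0.867, -0.002])
95 ([27, -1, -20], [0.001, -0.955, -0.002])
```

Request:
move_arm --increments '[[[2,0,-2],[0,-0.08,0],10],[[4,0,-5],[0,-0.17,0],10],[[6,0,-7],[0,-0.26,0],10],[[8,0,-10],[0,-0.34,0],10],[[10,0,-12],[0,-0.43,0],10],[[13,0,-14],[0,-0.52,0],10],[[15,0,-16],[0,-0.61,0],10],[[18,0,-17],[0,-0.69,0],10],[[21,0,-19],[0,-0.78,0],10],[[24,0,-20],[0,-0.87,0],10],[[24,0,-20],[0,-0.87,0],10],[[24,0,-20],[0,-0.87,0],10]]'

```text
t: 6.7
eef_pos: [0.6259, 0.0887, 0.2811]
orientation: [175.2, 34.9, 19.5]
ft_force: [-2.1, -6.6, -68.0]
gripper_width: 0.0176
finger_force: 59.0
```

```bash
python3 show.py
```

```text
[-23.0222  42.5807  14.8418  59.3741   0.8306 112.6866 -77.8254] [0.6259 0.0887 0.2811] [175.2328  34.9118  19.5383] [ -2.1062  -6.569  -67.9972] [ 3.2191 -6.7059  0.4178]
36 [0.6546 0.0922 0.2737] [-0.4682  0.0092 -0.8836]
```

Request:
move_arm --increments '[[[0,0,0],[0,0,0],40],[[0,0,0],[0,0,0],60],[[0,0,0],[0,0,0],85],[[0,0,0],[0,0,0],85]]'

```text
t: 7.15
eef_pos: [0.6239, 0.0937, 0.2993]
orientation: [176.2, 34.5, 20.6]
ft_force: [-0.0, 0.9, 1.1]
gripper_width: 0.0745
finger_force: 0.0
```

```bash
python3 show.py; python3 - <<'E'
from h import *
f=imaging.grab_frame("scene");f2=imaging.grab_frame("top")
a=[cv2.cvtColor(x["img"],4) for x in(f,f2)]
cv2.imwrite('pics/d.png',cv2.resize(np.hstack([a[0][80:330,200:460],a[1][70:320,200:460]]),(800,385)))
E
```

```text
[-22.5323  41.6135  13.45    58.3249   1.1398 114.1885 -77.7481] [0.6239 0.0937 0.2993] [176.1782  34.4847  20.6368] [-0.0324  0.8672  1.0987] [ 0.2962 -0.5066  0.0301]
68 [0.6452 0.1009 0.2736] [-0.4722 -0.0087 -0.8815]
```

View pics/d.png

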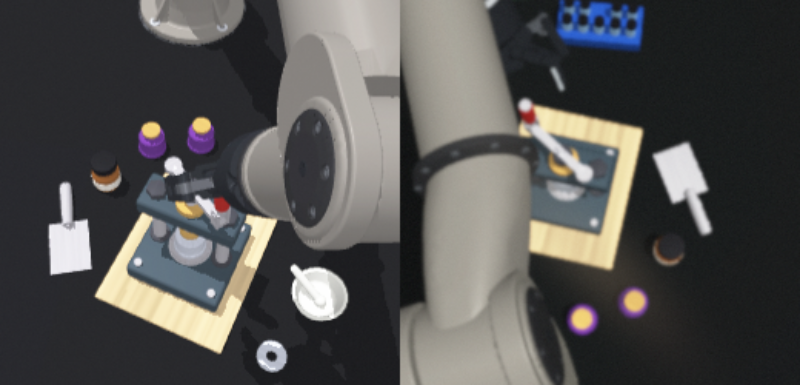

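The handle now looks upright and the crank has turned slightly anticlockwise. In the top view the bar runs from about (583,173) to (525,110) in crop pixels. I'll back out upwards and look again.

Request:
move_arm --increments '[[[-20,0,-28],[0,0,0],85],[[-40,0,-57],[0,0,0],85],[[-57,0,-82],[0,0.0,0],85],[[-70,0,-100],[0,0.15,0],85],[[-130,0,-95],[0,0.3,0],85],[[-170,0,-85],[0,0.45,0],85],[[-210,0,-75],[0,0.6,0],85],[[-250,0,-65],[0,0.6,0],85],[[-250,0,-65],[0,0.6,0],85]]'

```text
t: 8.2
eef_pos: [0.4597, 0.0328, 0.4992]
orientation: [177.2, -0.3, 22.6]
ft_force: [0.7, 0.3, 0.6]
gripper_width: 0.0847
finger_force: 0.0
```

```bash
python3 show.py; python3 - <<'E'
from h import *
np.set_printoptions(precision=4,suppress=True)
fs=[imaging.grab_frame(n) for n in("scene","top")]
for l in["crank_axis","handle_pin","grip_mid"]:
    ms=[nets.mark_of(f,l) for f in fs]
    print(l,[(np.round(m[0]["position"],1),round(m[0]["conf"],2)) for m in ms if m])
    if all(ms): print("tri",tri(fs,[m[0]["position"] for m in ms]))
uv,P=red(fs[1]); P=P[(abs(P[:,:2]-[.6,.07])<.15).all(1)&(P[:,2]>.15)]; print(P.mean(0),len(P))
a=[cv2.cvtColor(x["img"],4) for x in fs]
cv2.imwrite('pics/e.png',cv2.resize(np.hstack([a[0][80:330,200:460],a[1][70:320,200:460]]),(800,385)))
E
```

```text
[-43.8038  -3.7197  30.2792  86.0618   4.5985  96.3599 -80.4111] [0.4597 0.0328 0.4992] [177.2168  -0.3362  22.6204] [0.7185 0.3103 0.5985] [ 0.0256  0.0178 -0.0201]
143 [0.6406 0.1023 0.2775] [ 0.0171 -0.0506 -0.9986]
crank_axis [(array([324.5, 201.1]), 0.86)]
handle_pin [(array([342.1, 215.9]), 0.82)]
grip_mid [(array([346., 210.]), 0.61)]Traceback (most recent call last):
  File "<stdin>", line 8, in <module>
IndexError: too many indices for array: array is 1-dimensional, but 2 were indexed
```

```bash
python3 - <<'E'
from h import *
print(inc([.631,.101,.36],tgtR(20,0)),inc([.631,.101,.255],tgtR(20,0)))
E
```

```text
([179, 1, 130], [0.055, 0.009, 0.05]) ([180, -5, 235], [0.055, 0.009, 0.05])
```

Request:
move_arm --increments '[[[60,0,43],[0.02,0,0.02],85],[[120,0,87],[0.055,0.009,0.05],85],[[179,1,130],[0.055,0.009,0.05],85],[[179,1,130],[0.055,0.009,0.05],85],[[179,1,130],[0.055,0.009,0.05],85],[[179,1,130],[0.055,0.009,0.05],85]]'

```text
t: 9.25
eef_pos: [0.6317, 0.1021, 0.3564]
orientation: [-180.0, 0.3, 20.1]
ft_force: [-0.9, 0.3, 0.5]
gripper_width: 0.085
finger_force: 0.0
```

```bash
python3 show.py; python3 - <<'E'
from h import *
np.set_printoptions(precision=4,suppress=True)
print(inc([.631,.101,.255],tgtR(20,0)))
fs=[imaging.grab_frame(n) for n in("scene","top")]
for l in["crank_axis","handle_pin","grip_mid"]:
    for f in fs: print(l,[(np.round(m["position"],1),round(m["conf"],2)) for m in nets.mark_of(f,l)[:1]])
a=[cv2.cvtColor(x["img"],4) for x in fs]
cv2.imwrite('pics/e.png',cv2.resize(np.hstack([a[0][80:330,200:460],a[1][70:320,200:460]]),(800,385)))
E
```

```text
[-36.4642  21.0285  33.1562  79.07   -11.3262  83.5146 -73.6364] [0.6317 0.1021 0.3564] [-179.9873    0.2985   20.0995] [-0.9167  0.3232  0.4976] [ 0.0461 -0.0042 -0.022 ]
143 [0.6406 0.1023 0.2776] [ 0.0268 -0.0566 -0.998 ]
([0, 0, 104], [-0.0, 0.002, 0.001])
crank_axis [(array([324.6, 201.2]), 0.98)]
crank_axis [(array([305.6, 172.3]), 0.49)]
handle_pin [(array([345. , 215.4]), 0.69)]
handle_pin []
grip_mid [(array([346.6, 204.2]), 0.81)]
grip_mid []
```

View pics/e.png

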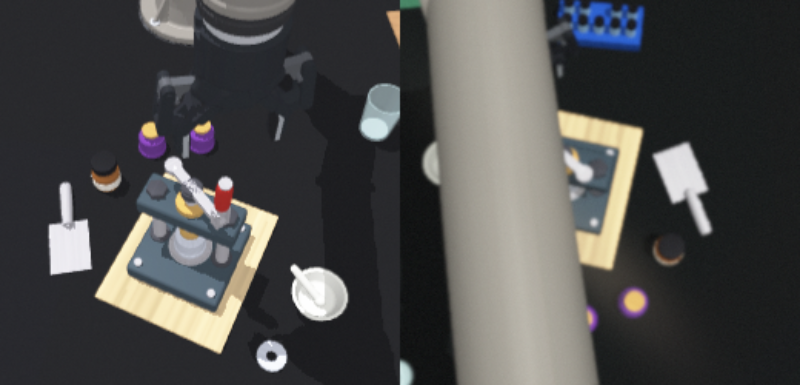

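The red handle stands upright at crop (224,195), between the open fingers. I'll descend and grip.

Request:
move_arm --increments '[[[0,0,45],[0,0,0],85],[[0,0,85],[0,0,0],85],[[0,0,102],[0,0,0],85],[[0,0,102],[0,0,0],50],[[0,0,102],[0,0,0],20],[[0,0,102],[0,0,0],10],[[0,0,102],[0,0,0],10],[[0,0,102],[0,0,0],10],[[0,0,102],[0,0,0],10],[[0,0,102],[0,0,0],10]]'

```text
t: 10.7
eef_pos: [0.6323, 0.1008, 0.2617]
orientation: [-179.9, -0.4, 20.0]
ft_force: [-1.1, 0.5, 6.7]
gripper_width: 0.0187
finger_force: 58.5
```

```bash
python3 show.py
```

```text
[-36.2361  23.1413  32.2211  88.1173 -12.8838  72.0781 -72.1682] [0.6323 0.1008 0.2617] [-179.9352   -0.3767   20.0232] [-1.0843  0.5469  6.665 ] [-0.0491  0.0351  0.0317]
112 [0.642  0.1036 0.2768] [ 0.0248 -0.0554 -0.9982]
```

```bash
cat >> h.py <<'E'
def circ(phi,step,n,yaw=20,rad=60,extra=0):
    "rows of clockwise turning from crank bearing phi(deg); extra: mm outward bias"
    a=np.radians(phi);y=np.radians(yaw);x=np.array([np.cos(y),np.sin(y)]);yy=np.array([np.sin(y),-np.cos(y)]);out=[]
    for k in range(1,n+1):
        b=a-np.radians(step*k); d=(rad+extra)*np.array([np.cos(b),np.sin(b)])-rad*np.array([np.cos(a),np.sin(a)])
        out.append([[round(float(d@x)),round(float(d@yy)),round(8*step*k/360,1)],[0,0,0],10])
    return out
E
python3 -c "
from h import *
print(circ(40.5,5,12))"
```

```text
[[[2, 5, 0.1], [0, 0, 0], 10], [[3, 10, 0.2], [0, 0, 0], 10], [[4, 15, 0.3], [0, 0, 0], 10], [[4, 20, 0.4], [0, 0, 0], 10], [[4, 26, 0.6], [0, 0, 0], 10], [[3, 31, 0.7], [0, 0, 0], 10], [[2, 36, 0.8], [0, 0, 0], 10], [[0, 41, 0.9], [0, 0, 0], 10], [[-2, 46, 1.0], [0, 0, 0], 10], [[-4, 51, 1.1], [0, 0, 0], 10], [[-7, 55, 1.2], [0, 0, 0], 10], [[-10, 59, 1.3], [0, 0, 0], 10]]
```

Request:
move_arm --increments '[[[2,5,0],[0,0,0],10],[[3,10,0],[0,0,0],10],[[4,15,0],[0,0,0],10],[[4,20,0],[0,0,0],10],[[4,26,0.6],[0,0,0],10],[[3,31,0.7],[0,0,0],10],[[2,36,0.8],[0,0,0],10],[[0,41,0.9],[0,0,0],10],[[-2,46,1],[0,0,0],10],[[-4,51,1.1],[0,0,0],10],[[-7,55,1.2],[0,0,0],10],[[-10,59,1.3],[0,0,0],10]]'

```text
t: 11.95
eef_pos: [0.6439, 0.0431, 0.2604]
orientation: [-179.9, -0.5, 20.0]
ft_force: [1.2, 1.4, 4.8]
gripper_width: 0.0186
finger_force: 58.5
```

```bash
python3 show.py; python3 -c "
from h import *
f=imaging.grab_frame('scene')
print([m['position'] for m in nets.mark_of(f,'handle_pin')[:1]], [(a,proj(f,[AX[0]+.06*np.cos(np.radians(a)),AX[1]+.06*np.sin(np.radians(a)),.230]).round(1)) for a in(-30,-20,-10)])
print(circ(-19.5,5,12))"
```

```text
[-31.1908  23.8226  32.9181  87.5857 -13.6623  72.1033 -66.3427] [0.6439 0.0431 0.2604] [-179.8575   -0.527    20.043 ] [1.2309 1.4368 4.8107] [ 0.8483 -0.3438  0.0214]
124 [0.6535 0.0462 0.2767] [ 0.027   0.0115 -0.9996]
[[311.4, 218.5]] [(-30, array([305.6, 216.2])), (-20, array([310.2, 218.7])), (-10, array([315.4, 220.5]))]
[[[-4, 4, 0.1], [0, 0, 0], 10], [[-7, 7, 0.2], [0, 0, 0], 10], [[-11, 11, 0.3], [0, 0, 0], 10], [[-16, 14, 0.4], [0, 0, 0], 10], [[-20, 16, 0.6], [0, 0, 0], 10], [[-25, 18, 0.7], [0, 0, 0], 10], [[-30, 20, 0.8], [0, 0, 0], 10], [[-35, 21, 0.9], [0, 0, 0], 10], [[-41, 22, 1.0], [0, 0, 0], 10], [[-46, 22, 1.1], [0, 0, 0], 10], [[-51, 22, 1.2], [0, 0, 0], 10], [[-56, 21, 1.3], [0, 0, 0], 10]]
```

Request:
move_arm --increments '[[[-4,4,0.1],[0,0,0],10],[[-7,7,0.2],[0,0,0],10],[[-11,11,0.3],[0,0,0],10],[[-16,14,0.4],[0,0,0],10],[[-20,16,0.6],[0,0,0],10],[[-25,18,0.7],[0,0,0],10],[[-30,20,0.8],[0,0,0],10],[[-35,21,0.9],[0,0,0],10],[[-41,22,1.0],[0,0,0],10],[[-46,22,1.1],[0,0,0],10],[[-51,22,1.2],[0,0,0],10],[[-56,21,1.3],[0,0,0],10]]'

```text
t: 13.3
eef_pos: [0.599, 0.0025, 0.259]
orientation: [180.0, -0.6, 20.0]
ft_force: [1.3, -0.0, 5.7]
gripper_width: 0.0183
finger_force: 58.6
```

```bash
python3 show.py; python3 -c "
from h import *
print(circ(-79.5,5,12))
print(circ(-139.5,5,12))"
```

```text
[-30.9486  18.6728  34.2324  94.3806 -11.2383  69.8254 -64.3351] [0.599  0.0025 0.259 ] [179.9538  -0.5589  19.9861] [ 1.2686 -0.0258  5.7481] [ 0.083  -0.8169 -0.0133]
139 [0.6082 0.0058 0.2741] [ 0.0284  0.0156 -0.9995]
[[[-5, -1, 0.1], [0, 0, 0], 10], [[-10, -3, 0.2], [0, 0, 0], 10], [[-15, -5, 0.3], [0, 0, 0], 10], [[-20, -7, 0.4], [0, 0, 0], 10], [[-24, -10, 0.6], [0, 0, 0], 10], [[-28, -13, 0.7], [0, 0, 0], 10], [[-32, -16, 0.8], [0, 0, 0], 10], [[-36, -20, 0.9], [0, 0, 0], 10], [[-39, -24, 1.0], [0, 0, 0], 10], [[-42, -29, 1.1], [0, 0, 0], 10], [[-44, -33, 1.2], [0, 0, 0], 10], [[-46, -38, 1.3], [0, 0, 0], 10]]
[[[-2, -5, 0.1], [0, 0, 0], 10], [[-3, -10, 0.2], [0, 0, 0], 10], [[-4, -15, 0.3], [0, 0, 0], 10], [[-4, -20, 0.4], [0, 0, 0], 10], [[-4, -26, 0.6], [0, 0, 0], 10], [[-3, -31, 0.7], [0, 0, 0], 10], [[-2, -36, 0.8], [0, 0, 0], 10], [[0, -41, 0.9], [0, 0, 0], 10], [[2, -46, 1.0], [0, 0, 0], 10], [[4, -51, 1.1], [0, 0, 0], 10], [[7, -55, 1.2], [0, 0, 0], 10], [[10, -59, 1.3], [0, 0, 0], 10]]
```

Request:
move_arm --increments '[[[-5,-1,0.1],[0,0,0],10],[[-10,-3,0.2],[0,0,0],10],[[-15,-5,0.3],[0,0,0],10],[[-20,-7,0.4],[0,0,0],10],[[-24,-10,0.6],[0,0,0],10],[[-28,-13,0.7],[0,0,0],10],[[-32,-16,0.8],[0,0,0],10],[[-36,-20,0.9],[0,0,0],10],[[-39,-24,1.0],[0,0,0],10],[[-42,-29,1.1],[0,0,0],10],[[-44,-33,1.2],[0,0,0],10],[[-46,-38,1.3],[0,0,0],10]]'

```text
t: 14.55
eef_pos: [0.5422, 0.0212, 0.2577]
orientation: [179.9, -0.4, 19.9]
ft_force: [0.2, -1.3, 8.1]
gripper_width: 0.0184
finger_force: 58.9
```

```bash
python3 show.py
```

```text
[-35.9156  11.9901  34.1583 101.8384  -7.2627  67.9088 -69.7126] [0.5422 0.0212 0.2577] [179.8933  -0.4317  19.9381] [ 0.1843 -1.2702  8.1385] [-0.4814 -0.2246 -0.0136]
130 [0.5519 0.024  0.2727] [ 0.0143 -0.022  -0.9997]
```

Request:
move_arm --increments '[[[-2,-5,0.1],[0,0,0],10],[[-3,-10,0.2],[0,0,0],10],[[-4,-15,0.3],[0,0,0],10],[[-4,-20,0.4],[0,0,0],10],[[-4,-26,0.6],[0,0,0],10],[[-3,-31,0.7],[0,0,0],10],[[-2,-36,0.8],[0,0,0],10],[[0,-41,0.9],[0,0,0],10],[[2,-46,1.0],[0,0,0],10],[[4,-51,1.1],[0,0,0],10],[[7,-55,1.2],[0,0,0],10]]'

```text
t: 15.7
eef_pos: [0.5289, 0.0765, 0.2564]
orientation: [-179.9, -0.3, 19.9]
ft_force: [-0.5, -1.1, 9.1]
gripper_width: 0.0187
finger_force: 59.0
```

```bash
python3 show.py; python3 -c "
from h import *
print(circ(-194.5,5,8))"
```

```text
[-40.5829  10.9522  32.1867 102.8188  -6.4283  67.7172 -76.5069] [0.5289 0.0765 0.2564] [-179.92     -0.3096   19.9454] [-0.4962 -1.0839  9.0562] [ 0.1293  0.4995 -0.0605]
123 [0.5385 0.0792 0.2709] [ 0.0031 -0.0088 -1.    ]
[[[3, -4, 0.1], [0, 0, 0], 10], [[7, -8, 0.2], [0, 0, 0], 10], [[10, -12, 0.3], [0, 0, 0], 10], [[15, -15, 0.4], [0, 0, 0], 10], [[19, -18, 0.6], [0, 0, 0], 10], [[24, -20, 0.7], [0, 0, 0], 10], [[28, -22, 0.8], [0, 0, 0], 10], [[33, -24, 0.9], [0, 0, 0], 10]]
```

```bash
python3 -c "
from h import *
for k in range(12):
  p=-194.5-40*k; print(p,[x[0] for x in circ(p,5,8)])"
```

```text
-194.5 [[3, -4, 0.1], [7, -8, 0.2], [10, -12, 0.3], [15, -15, 0.4], [19, -18, 0.6], [24, -20, 0.7], [28, -22, 0.8], [33, -24, 0.9]]
-234.5 [[5, -1, 0.1], [10, -2, 0.2], [16, -2, 0.3], [21, -2, 0.4], [26, -1, 0.6], [31, 0, 0.7], [36, 1, 0.8], [41, 3, 0.9]]
-274.5 [[5, 2, 0.1], [9, 5, 0.2], [13, 8, 0.3], [17, 12, 0.4], [21, 16, 0.6], [24, 20, 0.7], [27, 24, 0.8], [29, 29, 0.9]]
-314.5 [[2, 5, 0.1], [4, 10, 0.2], [5, 15, 0.3], [6, 20, 0.4], [6, 25, 0.6], [6, 31, 0.7], [5, 36, 0.8], [4, 41, 0.9]]
-354.5 [[-2, 5, 0.1], [-3, 10, 0.2], [-6, 15, 0.3], [-9, 19, 0.4], [-12, 23, 0.6], [-15, 27, 0.7], [-19, 31, 0.8], [-23, 34, 0.9]]
-394.5 [[-4, 3, 0.1], [-9, 5, 0.2], [-14, 7, 0.3], [-19, 9, 0.4], [-24, 10, 0.6], [-29, 11, 0.7], [-34, 11, 0.8], [-40, 11, 0.9]]
-434.5 [[-5, -1, 0.1], [-10, -2, 0.2], [-15, -3, 0.3], [-20, -5, 0.4], [-25, -8, 0.6], [-29, -10, 0.7], [-33, -14, 0.8], [-37, -17, 0.9]]
-474.5 [[-4, -4, 0.1], [-7, -8, 0.2], [-10, -12, 0.3], [-12, -17, 0.4], [-14, -22, 0.6], [-16, -27, 0.7], [-17, -32, 0.8], [-18, -37, 0.9]]
-514.5 [[0, -5, 0.1], [0, -10, 0.2], [1, -16, 0.3], [2, -21, 0.4], [3, -26, 0.6], [5, -31, 0.7], [8, -35, 0.8], [10, -40, 0.9]]
-554.5 [[3, -4, 0.1], [7, -8, 0.2], [10, -12, 0.3], [15, -15, 0.4], [19, -18, 0.6], [24, -20, 0.7], [28, -22, 0.8], [33, -24, 0.9]]
-594.5 [[5, -1, 0.1], [10, -2, 0.2], [16, -2, 0.3], [21, -2, 0.4], [26, -1, 0.6], [31, 0, 0.7], [36, 1, 0.8], [41, 3, 0.9]]
-634.5 [[5, 2, 0.1], [9, 5, 0.2], [13, 8, 0.3], [17, 12, 0.4], [21, 16, 0.6], [24, 20, 0.7], [27, 24, 0.8], [29, 29, 0.9]]
```

Request:
move_arm --increments '[[[3,-4,0.1],[0,0,0],10],[[7,-8,0.2],[0,0,0],10],[[10,-12,0.3],[0,0,0],10],[[15,-15,0.4],[0,0,0],10],[[19,-18,0.6],[0,0,0],10],[[24,-20,0.7],[0,0,0],10],[[28,-22,0.8],[0,0,0],10],[[33,-24,0.9],[0,0,0],10]]'

```text
t: 16.55
eef_pos: [0.5522, 0.1104, 0.2555]
orientation: [-179.9, -0.4, 20.0]
ft_force: [-1.7, -0.8, 7.3]
gripper_width: 0.0184
finger_force: 58.8
```

Request:
move_arm --increments '[[[5,-1,0.1],[0,0,0],10],[[10,-2,0.2],[0,0,0],10],[[16,-2,0.3],[0,0,0],10],[[21,-2,0.4],[0,0,0],10],[[26,-1,0.6],[0,0,0],10],[[31,0,0.7],[0,0,0],10],[[36,1,0.8],[0,0,0],10],[[41,3,0.9],[0,0,0],10]]'

```text
t: 17.35
eef_pos: [0.5916, 0.1212, 0.2546]
orientation: [-180.0, -0.3, 20.0]
ft_force: [-2.4, -1.6, 7.3]
gripper_width: 0.0185
finger_force: 58.8
```

Request:
move_arm --increments '[[[5,2,0.1],[0,0,0],10],[[9,5,0.2],[0,0,0],10],[[13,8,0.3],[0,0,0],10],[[17,12,0.4],[0,0,0],10],[[21,16,0.6],[0,0,0],10],[[24,20,0.7],[0,0,0],10],[[27,24,0.8],[0,0,0],10],[[29,29,0.9],[0,0,0],10]]'

```text
t: 18.15
eef_pos: [0.6285, 0.1046, 0.2537]
orientation: [-179.9, -0.3, 20.0]
ft_force: [-1.8, 0.9, 6.3]
gripper_width: 0.0184
finger_force: 59.0
```

Request:
move_arm --increments '[[[2,5,0.1],[0,0,0],10],[[4,10,0.2],[0,0,0],10],[[5,15,0.3],[0,0,0],10],[[6,20,0.4],[0,0,0],10],[[6,25,0.6],[0,0,0],10],[[6,31,0.7],[0,0,0],10],[[5,36,0.8],[0,0,0],10],[[4,41,0.9],[0,0,0],10]]'

```text
t: 18.95
eef_pos: [0.6465, 0.0687, 0.2529]
orientation: [-179.8, -0.4, 20.0]
ft_force: [-0.9, 1.7, 7.4]
gripper_width: 0.0182
finger_force: 58.8
```

Request:
move_arm --increments '[[[-2,5,0.1],[0,0,0],10],[[-3,10,0.2],[0,0,0],10],[[-6,15,0.3],[0,0,0],10],[[-9,19,0.4],[0,0,0],10],[[-12,23,0.6],[0,0,0],10],[[-15,27,0.7],[0,0,0],10],[[-19,31,0.8],[0,0,0],10],[[-23,34,0.9],[0,0,0],10]]'

```text
t: 19.75
eef_pos: [0.6372, 0.0289, 0.2521]
orientation: [-179.9, -0.5, 20.0]
ft_force: [1.4, 1.6, 6.1]
gripper_width: 0.0187
finger_force: 58.8
```

Request:
move_arm --increments '[[[-4,3,0.1],[0,0,0],10],[[-9,5,0.2],[0,0,0],10],[[-14,7,0.3],[0,0,0],10],[[-19,9,0.4],[0,0,0],10],[[-24,10,0.6],[0,0,0],10],[[-29,11,0.7],[0,0,0],10],[[-34,11,0.8],[0,0,0],10],[[-40,11,0.9],[0,0,0],10]]'

```text
t: 20.55
eef_pos: [0.6043, 0.0039, 0.2512]
orientation: [180.0, -0.6, 20.0]
ft_force: [2.2, 0.9, 5.9]
gripper_width: 0.0187
finger_force: 58.6
```

Request:
move_arm --increments '[[[-5,-1,0.1],[0,0,0],10],[[-10,-2,0.2],[0,0,0],10],[[-15,-3,0.3],[0,0,0],10],[[-20,-5,0.4],[0,0,0],10],[[-25,-8,0.6],[0,0,0],10],[[-29,-10,0.7],[0,0,0],10],[[-33,-14,0.8],[0,0,0],10],[[-37,-17,0.9],[0,0,0],10]]'

```text
t: 21.35
eef_pos: [0.5653, 0.0051, 0.2505]
orientation: [179.7, -0.8, 20.0]
ft_force: [7.6, -2.9, 5.1]
gripper_width: 0.0179
finger_force: 58.7
```

Request:
move_arm --increments '[[[0,0,0],[0,0,0],10],[[0,0,0],[0,0,0],10],[[0,0,0],[0,0,0],10]]'

```text
t: 21.65
eef_pos: [0.5626, 0.0062, 0.2503]
orientation: [180.0, -0.4, 20.0]
ft_force: [-0.3, -0.5, 10.8]
gripper_width: 0.0187
finger_force: 59.2
```

Request:
move_arm --increments '[[[-1.5,-1.5,0],[0,0,0],10]]'

```text
t: 21.75
eef_pos: [0.5618, 0.0066, 0.2504]
orientation: [179.9, -0.5, 20.0]
ft_force: [3.6, -0.6, 7.3]
gripper_width: 0.0184
finger_force: 59.0
```

```bash
python3 show.py
```

```text
[-32.3989  14.4833  33.0614  99.999   -8.5586  67.4587 -66.9831] [0.5618 0.0066 0.2504] [179.8692  -0.5376  19.9696] [ 3.5693 -0.5851  7.3095] [-0.4551 -1.1791 -0.0071]
136 [0.5712 0.0099 0.2647] [ 0.0023 -0.0054 -1.    ]
```

Request:
move_arm --increments '[[[-1,-1,0],[0,0,0],10],[[-2,-2.2,0],[0,0,0],10]]'

```text
t: 22.0
eef_pos: [0.5605, 0.0072, 0.2504]
orientation: [179.7, -0.7, 20.0]
ft_force: [7.1, -3.6, 5.0]
gripper_width: 0.0183
finger_force: 58.8
```

Request:
move_arm --increments '[[[-2,-2,0],[0,0,0],40],[[-2,-2,0],[0,0,0],85],[[-2,-2,0],[0,0,0],85],[[-2,-2,0],[0,0,0],85],[[-2,-2,-20],[0,0,0],85],[[-2,-2,-60],[0,0,0],85],[[-2,-2,-105],[0,0,0],85],[[-2,-2,-150],[0,0,0],85],[[-42,-2,-180],[0,0,0],85],[[-82,-2,-180],[0,0,0],85],[[-82,-2,-180],[0,0,0],85]]'

```text
t: 23.1
eef_pos: [0.4753, -0.0207, 0.4294]
orientation: [-179.8, -0.3, 19.8]
ft_force: [0.1, -0.9, -0.2]
gripper_width: 0.085
finger_force: 0.0
```

```bash
python3 show.py; python3 - <<'E'
from h import *
fs=[imaging.grab_frame(n) for n in("scene","top")]
a=[cv2.cvtColor(x["img"],4) for x in fs]
cv2.imwrite('pics/f.png',cv2.resize(np.hstack([a[0][80:330,200:460],a[1][70:320,200:460]]),(800,385)))
E
```

```text
[-36.6899  -1.5003  33.5719  92.6322   0.5644  88.384  -73.337 ] [ 0.4753 -0.0207  0.4294] [-179.8129   -0.3003   19.8026] [ 0.1172 -0.9226 -0.2279] [-0.0287 -0.0083 -0.0157]
137 [0.5702 0.0098 0.2652] [ 0.0263 -0.0141 -0.9996]
```

View pics/f.png

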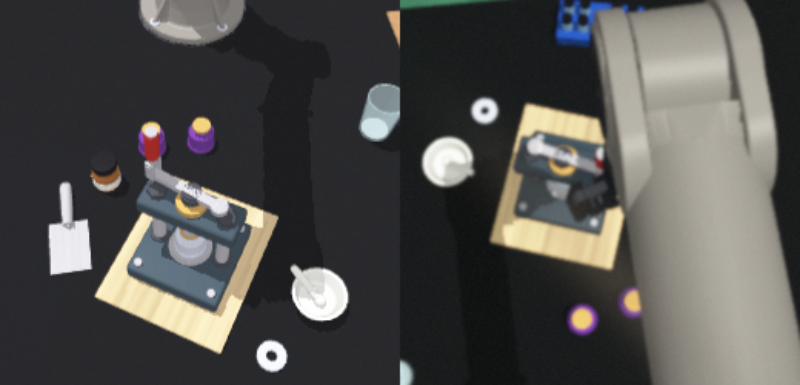

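The picture shows the handle upright at crop (152,145), the gripper clear of everything, and the mortar, jar, spatula and ring where they were.

```bash
python3 -c "
from h import *
print(r.hand_in())"
```

```text
the job is handed in; nothing more can be done
None
```

I swung the handle upright, wound the crank clockwise until the pull was about 6 N above free running, let go with the handle still upright, and handed the job in. The mortar, jar, spatula and ring look unmoved in the last pictures. The hand-in gave no verdict, and the nose force on the die was judged only from the pull.

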